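Lay the tea things in a row at the window table

TASK

Lay the tea things in one straight, evenly spaced row: the teapot on the brass warmer, next to it the milk jug standing on the table midway between warmer and saucer, then the teacup on the saucer, and last the sugar bowl with the knob lid on the table, beyond the saucer on the side away from the warmer, continuing the same line at the same spacing from centre to centre. Everything stands upright; never let the teapot lean far over, and leave the honey jar where it is.

Things in the scene. Friction and masses are not known exactly. Their poses are not given: they have to be found in the camera images.
- teapot: Loose white teapot, 0.45 to 0.7 kg: round, 112 mm across, 98 high, foot 80 across. Origin: centre of the foot, z up. A straight wooden carrying bar is arched over its centre along the pot's x axis: 62 long, 12 wide, 12 high, its middle 142 above the origin; below it 27 mm free down to the lid's button (top at 109). Spout to +x, tip 87 out and 100 high.
- teacup: Loose white open teacup without lid, 0.17 kg: 60 high, round, 64 across the rim tapering to 58 across at 18 high and 44 at the foot. Origin: centre of the underside, z up. Its one ear handle points to the cup's +y, reaching 56 mm from the axis; gripped across its outside along its x axis.
- milk_jug: Loose white open milk jug, taller and slimmer than the cup, 0.17 kg: 85 high, round, 58 across at 25 high, 56 at 60 high, 54 at the rim. Origin: centre of the underside, z up. Ear handle to the jug's -y, reaching 54 mm from the axis, small pouring lip at +y; gripped across its outside along its x axis.
- sugar_bowl: Loose white lidded sugar bowl with a thin blue line, 0.18 to 0.35 kg, lid fast on the bowl: round, 74 across, shoulder 66 high, with an upright round knob in the middle, 22 across, reaching from 70 to 92 mm high. Origin: centre of the underside (foot 48 across), z up.
- saucer: White saucer, fixed to the table, 128 across, flat inner floor 6 mm above the table, thin rim 10.5 mm high. Origin: centre of the underside. It lies 250 mm (centre to centre) from the warmer; its y axis lies along the line through both centres, its x axis square to it.
- warmer: Teapot warmer, fixed to the table: brass drum of little pillars, 116 across, flat top 60 mm above the table. Origin: centre of the underside. May be on either side of the saucer.
- honey_jar: Loose closed amber glass jar with brass screw lid and paper band, 60 across, 85 high, standing among the tea things; must stay where it is. Origin: centre of the underside.
- biscuit_dish: Glass dish of biscuits, fixed to the table, 110 across, 35 high, origin: centre of the underside. It stands behind the row (away from the robot), 150 mm from the point midway between saucer and warmer. Not to be handled.

How it is judged:
By the outcome, as a careful person would: the job done as asked, in the order asked, and still so for the second after the job is handed in, with the robot touching nothing.
It also fails if it takes over 112 s, if anything falls off the work surface, if the arm or the gripper's body presses on something with over 40 N, if the wrist force passes 120 N, or if a joint passes its speed limit or range.

ROBOT

A 7-joint arm with a two-finger parallel gripper is mounted at the origin on the work surface. World frame = base frame: x ahead of the robot, y to its left, z up, the work surface at z = 0. Lengths are in m, angles in rad, forces in N, time in s.
With the tool pointing down it reaches from about 0.4 to 0.85 m from the base axis. Payload 4.5 kg.
Tool frame: the origin (TCP) lies between the finger pads; the fingertips stand 22 mm ahead of it and the grasp point (between the pads) lies 3 mm ahead of it; z points along the fingers, y is the line along which they close (so a half turn about z gives the same grasp; the last joint's range is limited). The gripper opens to 88 mm and grips with 3 to 60 N. Pads are 18 mm wide; open, the fingers measure 123 mm over their backs; the gripper's body (75 mm by 187 mm) begins 45 mm behind the grasp point.
Start: joints at [-1.225, 0.689, -0.195, 1.565, 0.157, 0.902, -0.215], TCP at [0.192, 0.595, 0.261] pointing down, gripper open.
Joint ranges: [-3.01, 3.01], [-0.46, 2.08], [-1.47, 1.51], [0.13, 2.56], [-1, 4.14], [0.04, 2.09], [-2.66, 2.66]. Speed limits (rad/s): [2.57, 2.57, 3.14, 3.14, 3.14, 3.14, 3.14].

INTERFACE

Orientations are given as a unit quaternion [x, y, z, w].
In Python, from bench import bot gives the robot as it stands.
- The arm moves only by the tool move_arm, never from a script. Its argument "rows" is a list of rows, each a list of 7 numbers: the turn, a rotation vector about the tool's x, y, z in degrees, then the shift along the tool's x, y, z in cm, then the opening, from -1 (shut) to 1 (fully open). In form: [[ax, ay, az, dx, dy, dz, claw], ...]. A call has 1 to 12 rows; each row is the pose to reach, as a shift and turn from the pose commanded when the call began, along the tool's axes at that moment; what a row does not reach only later rows make up. A row lasts 1/12 s, in which the tool goes at most 41.7 mm and 7.16 degrees, less where a joint would pass 70% of its speed; a pose out of reach is approached as far as the arm can. A call with a gripper value outside its range is refused whole. The fingers move at their own pace and stop on an object; "newtons" is the grip in N (left out, the last holds). Time passes only in rows, so rows that repeat a pose let the fingers close. It gives the time, the measured TCP pose, the force, the opening and the grip force at its end, in the units of the state.
- bot.state(): the state, without advancing time (a new reading comes with each control period).
- bot.get_image(name): name is "scene" or "top"; returns a dict with "color" (480x640x3 uint8, blue, green, red), "z_map" (480x640 float32, m along the optical axis (not along the pixel's ray), 0 where there is no reading), "fx", "fy", "cx", "cy" (pixels), "R" (3x3) and "t" (3): a world point X has camera coordinates R X + t. Camera axes: x right, y down, z forward; pixel columns grow to the right and rows downward; lengths in m; the calibration is good to about 2 mm. A picture is of the moment at which its call begins.
- bot.finish_job(): hands the job in; it is judged then, once.
The state is a dict: "clock": time; "joints": joint angles; "qvel": joint speeds; "joint_torque": joint torques, N m; "ee_pos": TCP position; "tcp_rot": TCP orientation; "wrist_force": force on the tool from outside, world axes, zero at the start; "wrist_torque": the same for the moment, N m; "gripper_width": finger opening in m; "finger_force": force on a finger pad.
Only numpy, scipy, OpenCV 4.12 (cv2) and the standard library are available. Lean on these libraries where they do the work, as an engineer would, in place of code of your own. Each camera call takes 0.05 s, during which the arm holds its last target. There are 200 camera calls.

## Working session

There is one attempt and no reset: what is moved stays moved. The work goes in short steps, Python scripts to look and compute and a tool call to move; the robot and the scene stay as the last step left them, time stands still between calls to the robot, and variables do not carry over. Pictures are saved under pics/ and viewed, at most 14 in all, crops included, and the job is handed in when it is done.

Besides the shell and the picture viewer there is one more tool, called after "Call:" as name(argument=value, ...), one argument or row to a line, values as JSON. move_arm: Moves the arm, as the interface text tells. Its arguments: {"type":"object","properties":{"rows":{"type":"array"},"newtons":{"type":"number"}},"required":["rows"]}

```bash
ls; mkdir -p pics; python3 - <<'E'
from bench import bot
import cv2,numpy as np,pickle
s=bot.state();print(s)
for n in("scene","top"):
    d=bot.get_image(n);pickle.dump(d,open(n+'.pkl','wb'));cv2.imwrite(f'pics/{n}0.png',d['color'])
    print(n,d['fx'],d['cx'],d['cy'],d['R'],d['t'],-d['R'].T@d['t'])
E
```

```text
pics
{'clock': 0.0, 'joints': array([-1.22521525,  0.68996661, -0.19448519,  1.56631706,  0.15728433,
        0.90249629, -0.21508805]), 'qvel': array([ 3.11069858e-04,  1.76807169e-03,  1.17480212e-03,  1.96362379e-05,
        1.01041331e-03, -5.37497324e-04, -3.50777510e-05]), 'joint_torque': array([ 5.41727422e-04, -5.27577102e+01, -1.26733202e+00, -1.53438485e+01,
       -5.28115255e-02,  6.52879666e-03,  1.68990846e-04]), 'ee_pos': array([0.19159924, 0.59429955, 0.25992729]), 'tcp_rot': array([ 1.55229663e-01,  9.87878000e-01, -8.96956787e-04, -7.15436768e-05]), 'wrist_force': array([ 0.46325496,  0.04439394, -0.49859026]), 'wrist_torque': array([ 0.10741878,  0.05163584, -0.03721123]), 'finger_force': 0.0, 'gripper_width': 0.08774624727196566}
scene 517.5404440565112 311.37421619863494 233.11533983381682 [[ 0.64647548  0.76286252  0.0104993 ]
 [ 0.51682905 -0.42777241 -0.74155142]
 [-0.56121047  0.48482115 -0.67081388]] [-0.37136453 -0.2497286   1.31413302] [ 1.10665028 -0.4606464   0.70025114]
top 580.8169535892341 322.0197148390777 239.14560901217968 [[ 0.01064983 -0.99993761 -0.00336994]
 [-0.99480116 -0.01025367 -0.10131885]
 [ 0.10127797  0.00443145 -0.9948483 ]] [0.01447316 0.55259906 1.33437711] [0.41442904 0.0142252  1.38354027]
```

View pics/scene0.png

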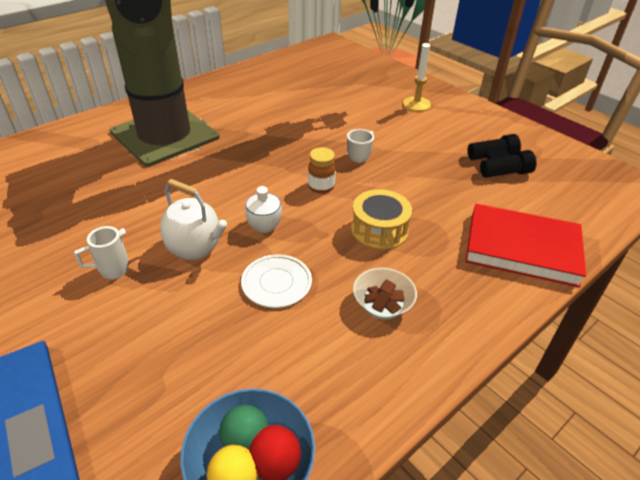

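View pics/top0.png

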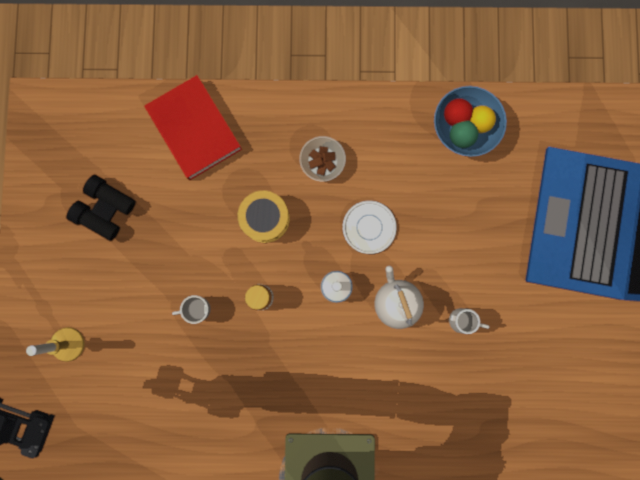

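The top view shows the warmer at (263,216), saucer (370,227), biscuit dish (323,159), teapot (399,304), sugar bowl (337,287), honey jar (258,297). The taller vessel is the jug at (466,320), and the cup is at (195,309).

```bash
cat > h.py <<'E'
import numpy as np,cv2
from bench import bot
from scipy.optimize import least_squares
def cloud(d):
    z=d['z_map'];v,u=np.mgrid[:480,:640]
    c=np.stack([(u-d['cx'])/d['fx']*z,(v-d['cy'])/d['fy']*z,z],-1)
    P=(c-d['t'])@d['R'];P[z<=0]=np.nan
    return P
def ray(d,u,v,h):
    w=np.array([(u-d['cx'])/d['fx'],(v-d['cy'])/d['fy'],1.])@d['R'];o=-d['R'].T@d['t']
    return o+w*(h-o[2])/w[2]
def circ(p,r=None):
    x0=[*p.mean(0)[:2]]+([] if r else [.03])
    f=lambda x:np.hypot(p[:,0]-x[0],p[:,1]-x[1])-(r or x[2])
    return least_squares(f,x0,loss='soft_l1',f_scale=.002)
E
python3 - <<'E'
from h import *
import pickle
T=pickle.load(open('top.pkl','rb'));S=pickle.load(open('scene.pkl','rb'))
PT,PS=cloud(T),cloud(S)
print('table z',[np.nanmedian(PT[230:260,200:230,2]),np.nanmedian(PS[330:350,300:330,2])])
A=dict(warmer=(263,216,.06),saucer=(370,227,.01),pot=(399,304,.06),sugar=(337,287,.06),jug=(464,320,.08),cup=(196,309,.06),honey=(258,297,.085),dish=(323,159,.035))
for n,(u,v,h) in A.items():
    c=ray(T,u,v,h)
    print(n,c.round(3))
    for nm,P in(('T',PT),('S',PS)):
        q=P.reshape(-1,3);q=q[np.hypot(q[:,0]-c[0],q[:,1]-c[1])<.1 if n in('pot',) else np.hypot(q[:,0]-c[0],q[:,1]-c[1])<.07]
        for a in np.arange(.0,.16,.01):
            s=q[(q[:,2]>max(a,.006))&(q[:,2]<a+.01)]
            if len(s)>25:
                r=circ(s);print('  ',nm,round(a,3),len(s),r.x.round(4),np.round(r.cost/len(s)*1e6,2))
E
```

```text
table z [np.float64(0.0003995543492568421), np.float64(-0.0011919922017081248)]
warmer [0.601 0.156 0.06 ]
   T 0.0 65 [0.6084 0.1615 0.0619] 1.77
   T 0.05 793 [0.6031 0.1565 0.0418] 18.87
   T 0.06 1168 [0.6022 0.1568 0.04  ] 19.57
   S 0.0 112 [0.5965 0.1609 0.0512] 18.38
   S 0.01 140 [0.6244 0.1402 0.0322] 21.28
   S 0.02 99 [0.6026 0.1561 0.0512] 2.08
   S 0.03 97 [0.6009 0.158  0.0532] 1.36
   S 0.04 65 [0.6003 0.1586 0.0546] 1.06
   S 0.05 1632 [0.6025 0.1555 0.043 ] 19.27
   S 0.06 206 [0.6021 0.1537 0.0345] 19.34
saucer [ 0.585 -0.094  0.01 ]
   T 0.0 1052 [ 0.5831 -0.0932  0.044 ] 21.65
   T 0.01 502 [ 0.5838 -0.0916  0.0561] 17.9
   S 0.0 823 [ 0.5828 -0.0907  0.0582] 16.93
   S 0.01 75 [ 0.5835 -0.0913  0.0608] 0.81
pot [ 0.403 -0.156  0.06 ]
   T 0.0 141 [ 0.4044 -0.1608  0.0774] 18.74
   T 0.04 45 [ 0.403  -0.1578  0.0552] 0.08
   T 0.05 134 [ 0.403  -0.158   0.0539] 0.6
   T 0.06 145 [ 0.4039 -0.1576  0.0518] 2.27
   T 0.07 352 [ 0.4033 -0.1575  0.0473] 3.11
   T 0.08 408 [ 0.4032 -0.1577  0.04  ] 5.83
   T 0.09 615 [ 0.406  -0.1575  0.0282] 15.25
   T 0.1 61 [ 0.446 
[... 2903 characters left out ...]
9] 0.81
   S 0.01 97 [0.4128 0.1652 0.03  ] 0.7
   S 0.02 99 [0.4132 0.1652 0.0299] 0.71
   S 0.03 108 [0.4126 0.1655 0.0302] 0.83
   S 0.04 108 [0.4133 0.165  0.0295] 0.64
   S 0.05 144 [0.4127 0.1653 0.028 ] 1.59
   S 0.06 92 [0.4123 0.1656 0.0254] 0.84
   S 0.07 92 [0.4133 0.1653 0.0258] 0.76
   S 0.08 292 [0.4145 0.1635 0.0192] 7.6
dish [0.742 0.02  0.035]
   T 0.0 113 [0.7454 0.0201 0.0363] 18.84
   T 0.01 408 [0.7454 0.0218 0.0361] 7.98
   T 0.02 625 [0.7543 0.0186 0.0341] 17.67
   T 0.03 451 [0.7427 0.0209 0.0499] 15.73
   S 0.0 96 [0.7399 0.0249 0.0357] 4.12
   S 0.01 749 [0.7371 0.0287 0.0352] 8.54
   S 0.02 983 [0.7283 0.0296 0.0345] 16.76
   S 0.03 528 [0.7409 0.0227 0.0513] 10.21
```

```bash
python3 - <<'E'
import cv2,pickle,numpy as np
T=pickle.load(open('top.pkl','rb'))['color'];S=pickle.load(open('scene.pkl','rb'))['color']
cr=lambda I,x,y,s,k:cv2.resize(I[y:y+s,x:x+s],(400,300*0+400),interpolation=cv2.INTER_CUBIC)
a=np.hstack([cr(T,165,270,80,5),cr(T,420,280,80,5)])
cv2.imwrite('pics/c1.png',a)
a=np.hstack([cr(T,360,255,90,5),cr(S,145,165,100,5)])
cv2.imwrite('pics/c2.png',a)
E
```

```text
(no output)
```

View pics/c1.png

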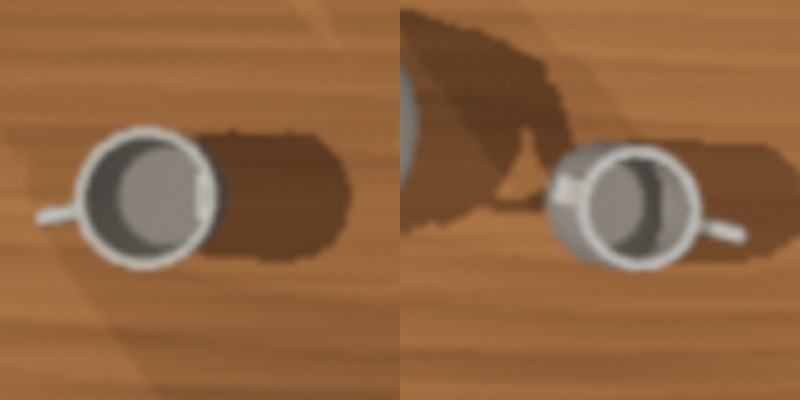

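View pics/c2.png

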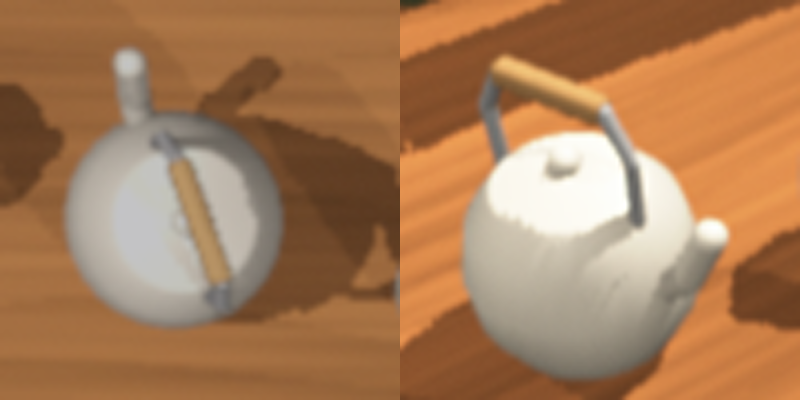

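The crops show the cup ear pointing image-left and slightly down, and the jug ear image-right and slightly down. The pot's bar runs from (175,160) to (225,285) in its crop, with the spout at the upper left. Next I'll refine these positions and the pot's yaw.

```bash
cat >> h.py <<'E'
from scipy.spatial.transform import Rotation as Ro
def plan(x,y,z,yaw):
    """turn (deg, rotvec) and shift (cm) in tool axes; yaw = world angle of tool y (mod 180)"""
    s=bot.state();R=Ro.from_quat(s['tcp_rot']);a=np.radians(yaw);ty=np.array([np.cos(a),np.sin(a),0]);best=None
    G=Ro.from_matrix(np.stack([np.cross(ty,[0,0,-1]),ty,[0,0,-1]],1))
    sh=R.inv().apply(np.array([x,y,z])-s['ee_pos'])*100
    print('t',s['clock'],'pos',s['ee_pos'].round(4),'yaw',np.degrees(np.arctan2(*R.apply([0,1,0])[1::-1])).round(1),'w',round(s['gripper_width'],4),'j',s['joints'].round(2))
    print('turn',np.degrees((R.inv()*G).as_rotvec()).round(1),'shift',sh.round(2))
E
python3 - <<'E'
from h import *
import pickle
D={k:pickle.load(open(k+'.pkl','rb')) for k in('top','scene')}
for k,d in D.items():
    P=cloud(d);hsv=cv2.cvtColor(d['color'],cv2.COLOR_BGR2HSV)
    def blob(m,c):
        n,l,st,ct=cv2.connectedComponentsWithStats(m.astype('uint8'))
        for i in range(1,n):
            if st[i,4]>150 and st[i,0]<=c[0]<=st[i,0]+st[i,2] and st[i,1]<=c[1]<=st[i,1]+st[i,3]:
                g,_=cv2.findContours((l==i).astype('uint8'),cv2.RETR_EXTERNAL,cv2.CHAIN_APPROX_NONE);return max(g,key=cv2.contourArea)[:,0]
    sat=hsv[...,1];hue=hsv[...,0]
    # saucer rim
    g=blob(sat<70,(370,227) if k=='top' else (277,281));pts=np.array([ray(d,*q,.0095) for q in g]);print(k,'saucer',circ(pts).x.round(4),circ(pts,.064).x.round(4))
    # warmer: dark top disc centre and brass top ring
    w=(263,216) if k=='top' else (382,208)
    g=blob((hsv[...,2]<90)&(sat<110),w)
    if g is not None: pts=np.array([ray(d,*q,.06) for q in g]);print(k,'warmer dark',circ(pts).x.round(4))
    m=(hue>20)&(hue<32)&(sat>130)
    g=blob(m,w)
    if g is not None:
        pts=np.array([ray(d,*q,.06) for q in g]);print(k,'warmer brass',circ(pts,.058).x.round(4))
    q=P.reshape(-1,3);q=q[np.hypot(q[:,0]-.402,q[:,1]+.156)<.06];q=q[(q[:,2]>.137)&(q[:,2]<.16)]
    c=q.mean(0);_,_,V=np.linalg.svd((q-c)[:,:2],full_matrices=False);t=(q-c)[:,:2]@V[0]
    print(k,'bar mid',(c[:2]+V[0]*(t.min()+t.max())/2).round(4),'yaw',np.degrees(np.arctan2(V[0,1],V[0,0])).round(1),'len',np.ptp(t))
    # ears: cloud points radius 36..60 from axis
    for n,c,hm,r0 in(('cup',(.3857,.308),.06,.036),('jug',(.3665,-.3026),.08,.035),('spout',(.402,-.1565),.12,.066)):
        q=P.reshape(-1,3)-[*c,0];r=np.hypot(q[:,0],q[:,1]);s=q[(r>r0)&(r<.09 if n=='spout' else r<.058)&(q[:,2]>.02)&(q[:,2]<hm)]
        if len(s):m=np.median(s,0);print(k,n,'dir',np.degrees(np.arctan2(m[1],m[0])).round(1),len(s))
plan(.402,-.1565,.25,-68)
E
```

```text
top saucer [ 0.5852 -0.0915  0.0634] [ 0.5853 -0.0914]
top warmer dark [0.604 0.158 0.036]
top warmer brass [0.6025 0.1575]
top bar mid [ 0.4027 -0.157 ] yaw -160.2 len 0.07417030092276002
top cup dir 100.8 22
top jug dir -102.6 28
top spout dir 19.5 76
scene saucer [ 0.5834 -0.0915  0.0636] [ 0.5834 -0.0915]
scene warmer brass [0.6009 0.1584]
scene bar mid [ 0.4027 -0.1577] yaw 20.4 len 0.06909398418194301
scene cup dir 101.9 4
scene jug dir -103.1 135
scene spout dir 16.4 142
t 0.1 pos [0.1916 0.5944 0.26  ] yaw 72.1 w 0.0883 j [-1.23  0.69 -0.19  1.57  0.16  0.9  -0.22]
turn [-0.000e+00  1.000e-01  1.401e+02] shift [-43.05 -65.01   1.11]
```

Call:
move_arm(
  rows=[
    [0,0,70,-38,-24,0,1],
    [0,0,70,-38,-24,0,1],
    [0,0,70,-38,-24,0,1],
    [0,0,70,-38,-24,0,1],
    [0,0,70,-38,-24,0,1],
    [0,0,70,-38,-24,0,1],
    [0,0,70,-38,-24,0,1],
    [0,0,70,-38,-24,0,1],
    [0,0,70,-38,-24,0,1],
    [0,0,70,-38,-24,0,1],
    [0,0,70,-38,-24,0,1],
    [0,0,70,-38,-24,0,1],
  ],
  newtons=45,
)

```text
clock: 1.1
ee_pos: [0.4848, 0.2417, 0.2608]
tcp_rot: [0.698, 0.716, -0.0, 0.003]
wrist_force: [0.3, -0.6, -0.3]
gripper_width: 0.0881
finger_force: 0.0
```

```bash
python3 -c "
from h import *
plan(.4027,-.157,.22,-70)"
```

```text
t 1.1 pos [0.4848 0.2417 0.2608] yaw 1.4 w 0.0881 j [-0.62  0.58  0.12  1.83 -0.08  0.74 -0.44]
turn [ 0.4  0.1 71.4] shift [-39.64  -9.21   4.25]
```

Call:
move_arm(
  rows=[
    [0,0,71.4,-39.6,-9.2,4.2,1],
    [0,0,71.4,-39.6,-9.2,4.2,1],
    [0,0,71.4,-39.6,-9.2,4.2,1],
    [0,0,71.4,-39.6,-9.2,4.2,1],
    [0,0,71.4,-39.6,-9.2,4.2,1],
    [0,0,71.4,-39.6,-9.2,4.2,1],
    [0,0,71.4,-39.6,-9.2,4.2,1],
    [0,0,71.4,-39.6,-9.2,4.2,1],
    [0,0,71.4,-39.6,-9.2,4.2,1],
    [0,0,71.4,-39.6,-9.2,4.2,1],
    [0,0,71.4,-39.6,-9.2,4.2,1],
    [0,0,71.4,-39.6,-9.2,4.2,1],
  ],
)

```text
clock: 2.1
ee_pos: [0.4019, -0.1507, 0.2185]
tcp_rot: [0.984, 0.178, -0.0, 0.0]
wrist_force: [-0.2, 0.1, 0.8]
gripper_width: 0.0877
finger_force: 0.0
```

```bash
python3 -c "
from h import *
plan(.4027,-.157,.145,-70)"
```

```text
t 2.1 pos [ 0.4019 -0.1507  0.2185] yaw -69.5 w 0.0877 j [ 0.04  0.55  0.33  2.19 -0.39  0.46 -0.54]
turn [0.  0.  0.5] shift [-0.14  0.61  7.35]
```

Call:
move_arm(
  rows=[
    [0,0,0,0,0,2,1],
    [0,0,0,0,0,4,1],
    [0,0,0,0,0,4,1],
    [0,0,0,0,0,4,1],
  ],
)

```text
clock: 2.43
ee_pos: [0.4024, -0.1475, 0.1783]
tcp_rot: [0.983, 0.182, -0.001, -0.001]
wrist_force: [0.3, -0.2, -0.8]
gripper_width: 0.088
finger_force: 0.0
```

```bash
python3 -c "
from h import *
plan(.4027,-.157,.145,-70)"
```

```text
t 2.4333 pos [ 0.4024 -0.1475  0.1783] yaw -69.1 w 0.088 j [ 0.09  0.62  0.24  2.23 -0.44  0.34 -0.5 ]
turn [-0.2  0.1  0.9] shift [-0.31  0.91  3.33]
```

Call:
move_arm(
  rows=[
    [0,0,0.9,-0.3,0.9,0,1],
    [0,0,0.9,-0.3,0.9,0,1],
    [0,0,0.9,-0.3,0.9,0,1],
    [0,0,0.9,-0.3,0.9,0,1],
    [0,0,0.9,-0.3,0.9,0,1],
  ],
)

```text
clock: 2.85
ee_pos: [0.4032, -0.1586, 0.1791]
tcp_rot: [0.985, 0.172, 0.0, 0.0]
wrist_force: [0.2, -0.7, -0.4]
gripper_width: 0.0879
finger_force: 0.0
```

```bash
python3 - <<'E'
from h import *
plan(.4027,-.157,.145,-70)
d=bot.get_image('scene');cv2.imwrite('pics/g1.png',cv2.resize(d['color'][90:290,90:330],None,fx=2.5,fy=2.5))
E
```

```text
t 2.85 pos [ 0.4032 -0.1586  0.1791] yaw -70.1 w 0.0879 j [ 0.11  0.62  0.25  2.22 -0.44  0.34 -0.49]
turn [ 0.  -0.  -0.1] shift [ 0.01 -0.17  3.41]
```

View pics/g1.png

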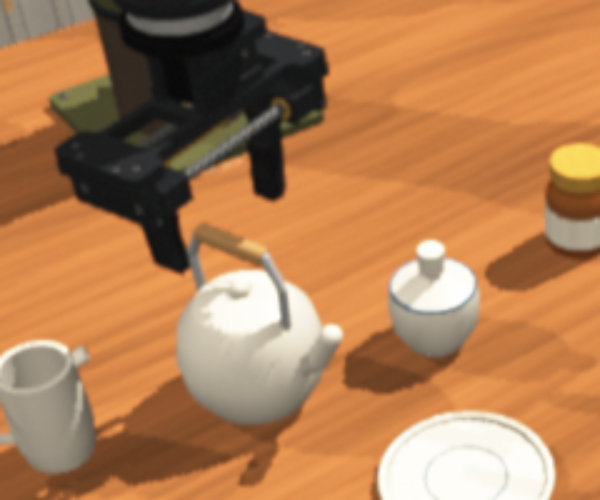

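The open fingers straddle the bar, at (165,260) and (265,190) either side of the bar's middle at (230,245), so I can go down and close.

Call:
move_arm(
  rows=[
    [0,0,0,0,-0.1,1.5,1],
    [0,0,0,0,-0.1,3,1],
    [0,0,0,0,-0.1,3.4,1],
    [0,0,0,0,-0.1,3.4,1],
    [0,0,0,0,-0.1,3.4,-1],
    [0,0,0,0,-0.1,3.4,-1],
    [0,0,0,0,-0.1,3.4,-1],
    [0,0,0,0,-0.1,3.4,-1],
    [0,0,0,0,-0.1,3.4,-1],
    [0,0,0,0,-0.1,3.4,-1],
    [0,0,0,0,-0.1,3.4,-1],
    [0,0,0,0,-0.1,3.4,-1],
  ],
  newtons=50,
)

```text
clock: 3.9
ee_pos: [0.4027, -0.1578, 0.1448]
tcp_rot: [0.985, 0.172, 0.0, -0.0]
wrist_force: [-0.5, 0.5, -0.1]
gripper_width: 0.0367
finger_force: 0.0
```

Call:
move_arm(
  rows=[
    [0,0,0,0,0,0,-1],
    [0,0,0,0,0,0,-1],
    [0,0,0,0,0,0,-1],
    [0,0,0,0,0,0,-1],
    [0,0,0,0,0,0,-1],
    [0,0,0,0,0,0,-1],
    [0,0,0,0,0,0,-1],
  ],
)

```text
clock: 4.48
ee_pos: [0.4024, -0.1574, 0.1447]
tcp_rot: [0.985, 0.172, -0.0, -0.0]
wrist_force: [-0.3, 0.6, -0.2]
gripper_width: 0.0111
finger_force: 50.0
```

Call:
move_arm(
  rows=[
    [0,0,0,0,0,-0.2,-1],
    [0,0,0,0,0,-0.6,-1],
    [0,0,0,0,0,-1.2,-1],
    [0,0,0,0,0,-2,-1],
    [0,0,0,0,0,-3,-1],
    [0,0,0,0,0,-4.5,-1],
    [0,0,0,0,0,-6,-1],
    [0,0,0,0,0,-7.5,-1],
    [0,0,0,0,0,-9,-1],
    [0,0,0,0,0,-10.3,-1],
    [0,0,0,0,0,-11.4,-1],
    [0,0,0,0,0,-12,-1],
  ],
)

```text
clock: 5.48
ee_pos: [0.4026, -0.1579, 0.2663]
tcp_rot: [0.985, 0.172, 0.001, 0.0]
wrist_force: [0.6, -0.3, -5.8]
gripper_width: 0.0111
finger_force: 50.0
```

```bash
python3 - <<'E'
from h import *
plan(.602,.1577,.265,-70)
d=bot.get_image('scene');cv2.imwrite('pics/g2.png',cv2.resize(d['color'][60:260,90:330],None,fx=2.5,fy=2.5))
print(bot.state()['wrist_force'])
E
```

```text
t 5.4833 pos [ 0.4026 -0.1579  0.2663] yaw -70.2 w 0.0111 j [-0.01  0.47  0.42  2.13 -0.33  0.6  -0.58]
turn [ 0.1 -0.1 -0.2] shift [ 29.46 -22.93   0.16]
[ 0.41288319  0.22769533 -5.34993292]
```

View pics/g2.png

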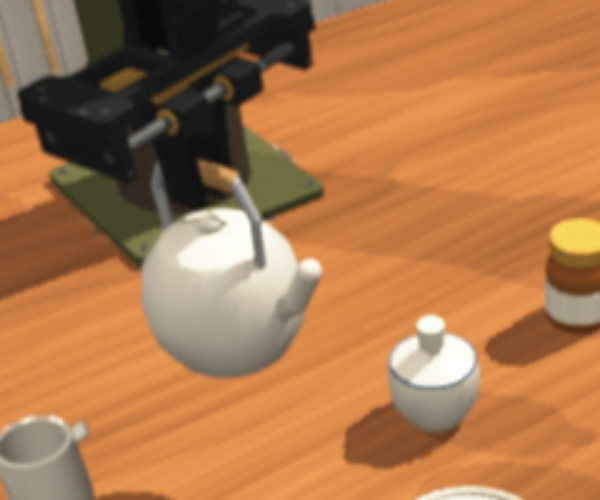

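The pot hangs upright from the bar at (220,170), clear of the table. I'll carry it smoothly to the warmer.

Call:
move_arm(
  rows=[
    [0,0,0,0.3,-0.25,0,-1],
    [0,0,0,1,-0.8,0,-1],
    [0,0,0,2.1,-1.6,0,-1],
    [0,0,0,3.5,-2.7,0,-1],
    [0,0,0,5,-3.9,0,-1],
    [0,0,0,6.5,-5.1,0,-1],
    [0,0,0,8,-6.2,0,-1],
    [0,0,0,9.5,-7.4,0,-1],
    [0,0,0,11,-8.6,0,-1],
    [0,0,0,12.5,-9.7,0,-1],
    [0,0,0,14,-10.9,0,-1],
    [0,0,0,15.5,-12.1,0,-1],
  ],
)

```text
clock: 6.53
ee_pos: [0.5072, 0.0107, 0.2635]
tcp_rot: [0.985, 0.173, -0.001, -0.0]
wrist_force: [0.2, -0.7, -5.4]
gripper_width: 0.0109
finger_force: 50.0
```

Call:
move_arm(
  rows=[
    [0,0,0,1.5,-1.2,0,-1],
    [0,0,0,3,-2.4,0,-1],
    [0,0,0,4.5,-3.5,0,-1],
    [0,0,0,6,-4.7,0,-1],
    [0,0,0,7.5,-5.9,0,-1],
    [0,0,0,9,-7,0,-1],
    [0,0,0,10.4,-8.1,0,-1],
    [0,0,0,11.6,-9,0,-1],
    [0,0,0,12.6,-9.8,0,-1],
    [0,0,0,13.4,-10.4,0,-1],
    [0,0,0,13.8,-10.7,0,-1],
    [0,0,0,14,-10.8,0,-1],
  ],
)

```text
clock: 7.53
ee_pos: [0.6021, 0.1591, 0.2636]
tcp_rot: [0.985, 0.173, -0.001, -0.0]
wrist_force: [0.5, 0.8, -5.6]
gripper_width: 0.0106
finger_force: 50.0
```

```bash
python3 - <<'E'
from h import *
plan(.602,.1577,.205,-70)
E
```

```text
t 7.5333 pos [0.6021 0.1591 0.2636] yaw -70.1 w 0.0106 j [-0.59  0.73  0.48  1.59 -0.39  0.92 -1.2 ]
turn [-0.   0.1 -0.1] shift [-0.04  0.13  5.86]
```

Call:
move_arm(
  rows=[
    [0,0,0,0,0.1,0.5,-1],
    [0,0,0,0,0.1,1.3,-1],
    [0,0,0,0,0.1,2.2,-1],
    [0,0,0,0,0.1,3.1,-1],
    [0,0,0,0,0.1,4,-1],
    [0,0,0,0,0.1,4.7,-1],
    [0,0,0,0,0.1,5.2,-1],
    [0,0,0,0,0.1,5.4,-1],
    [0,0,0,0,0.1,5.6,-1],
    [0,0,0,0,0.1,5.7,-1],
    [0,0,0,0,0.1,5.8,-1],
    [0,0,0,0,0.1,5.8,-1],
  ],
)

```text
clock: 8.53
ee_pos: [0.6029, 0.1568, 0.2069]
tcp_rot: [0.985, 0.172, 0.0, -0.0]
wrist_force: [-0.3, 0.1, -5.3]
gripper_width: 0.0109
finger_force: 50.0
```

```bash
python3 - <<'E'
from h import *
plan(.602,.1577,.205,-70)
for k in('scene','top'):
    d=bot.get_image(k);P=cloud(d).reshape(-1,3)
    q=P[np.hypot(P[:,0]-.602,P[:,1]-.1577)<.062]
    for a in (.085,.095,.105,.115): 
        s=q[(q[:,2]>a)&(q[:,2]<a+.01)]
        if len(s)>30: print(k,a,circ(s).x.round(4))
    w=q[(q[:,2]>.02)&(q[:,2]<.05)]
    if len(w)>30: print(k,'w',circ(w,.053).x.round(4))
    if k=='scene':cv2.imwrite('pics/g3.png',cv2.resize(d['color'][60:260,290:530],None,fx=2.5,fy=2.5))
E
```

```text
t 8.5333 pos [0.6029 0.1568 0.2069] yaw -70.2 w 0.0109 j [-0.56  0.79  0.44  1.64 -0.43  0.8  -1.16]
turn [-0.  -0.  -0.2] shift [-0.06 -0.12  0.19]
scene 0.085 [0.6013 0.1574 0.0535]
scene 0.095 [0.6011 0.1576 0.055 ]
scene 0.105 [0.6011 0.1581 0.0552]
scene 0.115 [0.6011 0.1587 0.0537]
scene w [0.6015 0.1576]
top 0.105 [0.604  0.1554 0.0551]
top 0.115 [0.6037 0.1553 0.0532]
```

View pics/g3.png

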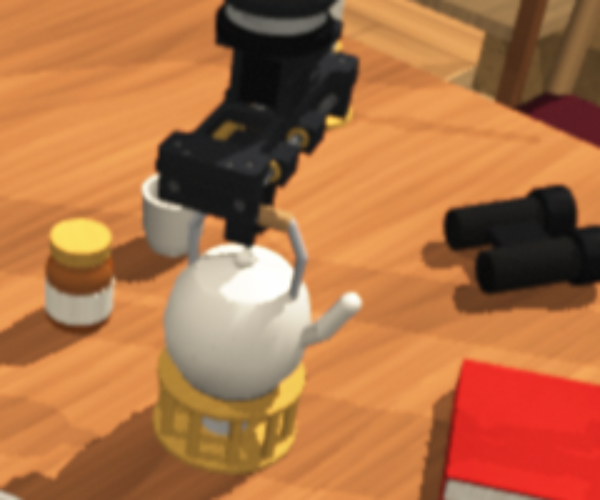

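The pot sits centred above the warmer, about 2 mm up; its body is at (240,320) and the drum at (230,420). I'll set it down and release.

Call:
move_arm(
  rows=[
    [0,0,0,0,0,0.1,-1],
    [0,0,0,0,0,0.2,-1],
    [0,0,0,0,0,0.3,-1],
    [0,0,0,0,0,0.3,-1],
  ],
)

```text
clock: 8.97
ee_pos: [0.6032, 0.1573, 0.2045]
tcp_rot: [0.985, 0.172, 0.001, -0.0]
wrist_force: [-1.5, 0.6, 2.0]
gripper_width: 0.0114
finger_force: 50.0
```

Call:
move_arm(
  rows=[
    [0,0,0,0,0,0,0.2],
    [0,0,0,0,0,0,0.2],
    [0,0,0,0,0,0,0.2],
    [0,0,0,0,0,0,0.2],
    [0,0,0,0,0,0,0.2],
    [0,0,0,0,0,0,0.2],
    [0,0,0,0,0,-1,0.2],
    [0,0,0,0,0,-3,0.2],
    [0,0,0,0,0,-6,1],
    [0,0,0,0,0,-6,1],
    [0,0,0,0,0,-6,1],
  ],
)

```text
clock: 9.88
ee_pos: [0.6041, 0.1567, 0.2661]
tcp_rot: [0.985, 0.172, 0.002, -0.0]
wrist_force: [-0.2, -0.3, -0.3]
gripper_width: 0.0709
finger_force: 0.0
```

```bash
python3 - <<'E'
from h import *
plan(.366,-.303,.20,-13)
E
```

```text
t 9.8833 pos [0.6041 0.1567 0.2661] yaw -70.2 w 0.0709 j [-0.58  0.72  0.48  1.59 -0.39  0.92 -1.19]
turn [  0.2  -0.2 -57.2] shift [-38.02  35.17   6.46]
```

Call:
move_arm(
  rows=[
    [0,0,-57,-38,35.2,0,1],
    [0,0,-57,-38,35.2,0,1],
    [0,0,-57,-38,35.2,0,1],
    [0,0,-57,-38,35.2,0,1],
    [0,0,-57,-38,35.2,0,1],
    [0,0,-57,-38,35.2,0,1],
    [0,0,-57,-38,35.2,0,1],
    [0,0,-57,-38,35.2,0,1],
    [0,0,-57,-38,35.2,3,1],
    [0,0,-57,-38,35.2,6,1],
    [0,0,-57,-38,35.2,6,1],
    [0,0,-57,-38,35.2,6,1],
  ],
)

```text
clock: 10.88
ee_pos: [0.3755, -0.2811, 0.2127]
tcp_rot: [0.783, 0.621, 0.0, -0.0]
wrist_force: [1.0, 0.1, 0.1]
gripper_width: 0.0881
finger_force: 0.0
```

Call:
move_arm(
  rows=[
    [0,0,0,0,0,0,1],
    [0,0,0,0,0,0,1],
    [0,0,0,0,0,0,1],
  ],
)

```text
clock: 11.13
ee_pos: [0.3769, -0.2792, 0.2132]
tcp_rot: [0.783, 0.621, 0.0, -0.001]
wrist_force: [0.2, 0.6, -0.3]
gripper_width: 0.0881
finger_force: 0.0
```

```bash
python3 - <<'E'
from h import *
plan(.366,-.303,.14,-13)
E
```

```text
t 11.1333 pos [ 0.3769 -0.2792  0.2132] yaw -13.2 w 0.0881 j [ 0.49  0.57  0.07  2.08 -0.08  0.49  0.4 ]
turn [-0.  -0.1 -0.2] shift [-2.57 -0.52  7.32]
```

Call:
move_arm(
  rows=[
    [0,0,0,-2.6,-0.5,3,1],
    [0,0,0,-2.6,-0.5,6,1],
    [0,0,0,-2.6,-0.5,7.3,1],
    [0,0,0,-2.6,-0.5,7.3,1],
    [0,0,0,-2.6,-0.5,7.3,1],
    [0,0,0,-2.6,-0.5,7.3,1],
    [0,0,0,-2.6,-0.5,7.3,1],
  ],
)

```text
clock: 11.72
ee_pos: [0.3673, -0.3037, 0.1417]
tcp_rot: [0.783, 0.622, 0.0, 0.001]
wrist_force: [0.7, -0.3, -0.4]
gripper_width: 0.0883
finger_force: 0.0
```

```bash
python3 - <<'E'
from h import *
plan(.366,-.303,.063,-13)
E
```

```text
t 11.7167 pos [ 0.3673 -0.3037  0.1417] yaw -13.1 w 0.0883 j [ 0.57  0.71  0.04  2.12 -0.09  0.31  0.45]
turn [ 0.1  0.  -0.1] shift [ 0.05 -0.16  7.87]
```

Call:
move_arm(
  rows=[
    [0,0,0,0.1,-0.1,3,1],
    [0,0,0,0.1,-0.1,5.5,1],
    [0,0,0,0.1,-0.1,7,1],
    [0,0,0,0.1,-0.1,7.8,1],
    [0,0,0,0.1,-0.1,7.8,1],
    [0,0,0,0.1,-0.1,7.8,-1],
    [0,0,0,0.1,-0.1,7.8,-1],
    [0,0,0,0.1,-0.1,7.8,-1],
    [0,0,0,0.1,-0.1,7.8,-1],
    [0,0,0,0.1,-0.1,7.8,-1],
    [0,0,0,0.1,-0.1,7.8,-1],
    [0,0,0,0.1,-0.1,7.8,-1],
  ],
  newtons=20,
)

```text
clock: 12.72
ee_pos: [0.3657, -0.3031, 0.063]
tcp_rot: [0.784, 0.621, 0.0, 0.001]
wrist_force: [1.0, -0.1, 6.8]
gripper_width: 0.0548
finger_force: 20.1
```

Call:
move_arm(
  rows=[
    [0,0,0,0,0,0,-1],
    [0,0,0,0,0,-0.5,-1],
    [0,0,0,0,0,-1.5,-1],
    [0,0,0,0,0,-3.5,-1],
    [0,0,0,0,0,-6,-1],
    [0,0,0,0,0,-8.5,-1],
    [0,0,0,0,0,-11,-1],
    [0,0,0,0,0,-12,-1],
    [0,0,0,0,0,-12,-1],
    [0,0,0,0,0,-12,-1],
  ],
)

```text
clock: 13.55
ee_pos: [0.3653, -0.3028, 0.1831]
tcp_rot: [0.783, 0.621, 0.0, 0.0]
wrist_force: [-0.5, 0.5, -1.3]
gripper_width: 0.0548
finger_force: 20.0
```

```bash
python3 - <<'E'
from h import *
plan(.5932,.0331,.183,-4)
E
```

```text
t 13.55 pos [ 0.3653 -0.3028  0.1831] yaw -13.2 w 0.0548 j [ 0.56  0.63  0.06  2.1  -0.08  0.42  0.45]
turn [ 0.1  0.  -9.2] shift [3.790e+01 1.455e+01 1.000e-02]
```

Call:
move_arm(
  rows=[
    [0,0,-2,1,0.4,0,-1],
    [0,0,-4,3,1.2,0,-1],
    [0,0,-6,6,2.3,0,-1],
    [0,0,-8,9.5,3.6,0,-1],
    [0,0,-9.2,13,5,0,-1],
    [0,0,-9.2,16.5,6.3,0,-1],
    [0,0,-9.2,20,7.7,0,-1],
    [0,0,-9.2,23.5,9,0,-1],
    [0,0,-9.2,27,10.4,0,-1],
    [0,0,-9.2,30.5,11.7,0,-1],
    [0,0,-9.2,33.5,12.9,0,-1],
    [0,0,-9.2,35.5,13.6,0,-1],
  ],
)

```text
clock: 14.55
ee_pos: [0.5795, 0.0176, 0.1807]
tcp_rot: [0.729, 0.685, 0.0, -0.001]
wrist_force: [0.3, 0.9, -1.4]
gripper_width: 0.0548
finger_force: 20.0
```

```bash
python3 - <<'E'
from h import *
plan(.5932,.0331,.11,-4)
E
```

```text
t 14.55 pos [0.5795 0.0176 0.1807] yaw -3.6 w 0.0548 j [-0.19  0.74  0.14  1.79 -0.16  0.62 -0.02]
turn [-0.1 -0.1  0.4] shift [1.61 1.28 7.07]
```

Call:
move_arm(
  rows=[
    [0,0,0.4,0.8,0.7,0,-1],
    [0,0,0.4,1.4,1.2,0,-1],
    [0,0,0.4,1.4,1.2,2,-1],
    [0,0,0.4,1.4,1.2,4,-1],
    [0,0,0.4,1.4,1.2,6,-1],
    [0,0,0.4,1.4,1.2,7,-1],
    [0,0,0.4,1.4,1.2,7,-1],
    [0,0,0.4,1.4,1.2,7,-1],
    [0,0,0.4,1.4,1.2,7,-1],
  ],
)

```text
clock: 15.3
ee_pos: [0.592, 0.0243, 0.1133]
tcp_rot: [0.734, 0.679, 0.0, 0.001]
wrist_force: [0.4, -0.5, -2.3]
gripper_width: 0.055
finger_force: 20.0
```

```bash
python3 - <<'E'
from h import *
plan(.5932,.0331,.0635,-4)
E
```

```text
t 15.3 pos [0.592  0.0243 0.1133] yaw -4.4 w 0.055 j [-0.19  0.86  0.12  1.79 -0.18  0.51 -0.02]
turn [ 0.1  0.  -0.4] shift [0.89 0.04 4.98]
```

Call:
move_arm(
  rows=[
    [0,0,-0.4,0.9,0,1,-1],
    [0,0,-0.4,0.9,0,2,-1],
    [0,0,-0.4,0.9,0,3,-1],
    [0,0,-0.4,0.9,0,3.5,-1],
    [0,0,-0.4,0.9,0,3.5,-1],
    [0,0,-0.4,0.9,0,3.5,-1],
  ],
)

```text
clock: 15.8
ee_pos: [0.5919, 0.0337, 0.0769]
tcp_rot: [0.731, 0.682, -0.001, -0.0]
wrist_force: [-0.4, 0.6, -1.2]
gripper_width: 0.0547
finger_force: 20.0
```

```bash
python3 - <<'E'
from h import *
plan(.5932,.0331,.0635,-4)
for k in('scene','top'):
    d=bot.get_image(k);P=cloud(d).reshape(-1,3)
    q=P[np.hypot(P[:,0]-.593,P[:,1]-.033)<.04]
    for a in (.03,.045,.06,.075,.085): 
        s=q[(q[:,2]>a)&(q[:,2]<a+.01)]
        if len(s)>30: print(k,a,circ(s,.028).x.round(4))
    if k=='scene':cv2.imwrite('pics/g4.png',cv2.resize(d['color'][120:320,220:460],None,fx=2.5,fy=2.5))
E
```

```text
t 15.8 pos [0.5919 0.0337 0.0769] yaw -4.0 w 0.0547 j [-0.19  0.91  0.1   1.8  -0.19  0.44 -0.03]
turn [-0.1  0.   0. ] shift [-0.05  0.14  1.34]
scene 0.03 [0.5897 0.0338]
scene 0.045 [0.5896 0.0338]
scene 0.06 [0.5944 0.0357]
scene 0.075 [0.5926 0.0344]
scene 0.085 [0.593  0.0352]
```

View pics/g4.png

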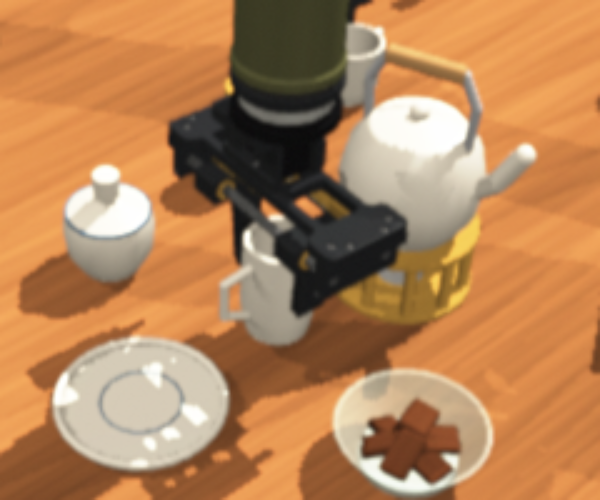

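The jug hangs upright midway at (275,290). The gripper is clear of the pot and dish, so I'll set the jug down.

Call:
move_arm(
  rows=[
    [0,0,0,0,0.1,0.6,-1],
    [0,0,0,0,0.1,1.1,-1],
    [0,0,0,0,0.1,1.3,-1],
    [0,0,0,0,0.1,1.4,-1],
    [0,0,0,0,0.1,1.4,-1],
    [0,0,0,0,0.1,1.4,1],
    [0,0,0,0,0.1,1.4,1],
    [0,0,0,0,0.1,1.4,1],
    [0,0,0,0,0.1,1.4,1],
    [0,0,0,0,0.1,1.4,1],
    [0,0,0,0,0.1,1.4,1],
  ],
)

```text
clock: 16.82
ee_pos: [0.5933, 0.0339, 0.0636]
tcp_rot: [0.731, 0.682, 0.0, 0.0]
wrist_force: [0.8, 0.3, -0.2]
gripper_width: 0.0879
finger_force: 0.0
```

Call:
move_arm(
  rows=[
    [0,0,0,0,0,-1,1],
    [0,0,0,0,0,-4,1],
    [0,0,0,0,0,-8,1],
    [0,0,0,0,0,-12,1],
    [0,0,0,0,0,-16,1],
    [0,0,0,0,0,-20,1],
    [0,0,0,0,0,-22,1],
    [0,0,0,0,0,-22,1],
    [0,0,0,0,0,-22,1],
  ],
)

```text
clock: 17.57
ee_pos: [0.5936, 0.0339, 0.2852]
tcp_rot: [0.731, 0.682, 0.001, 0.001]
wrist_force: [-0.7, -0.2, -0.4]
gripper_width: 0.0881
finger_force: 0.0
```

```bash
python3 - <<'E'
from h import *
plan(.3857,.308,.285,11.5)
E
```

```text
t 17.5667 pos [0.5936 0.0339 0.2852] yaw -4.0 w 0.0881 j [-0.24  0.62  0.19  1.65 -0.14  0.88 -0.07]
turn [  0.2  -0.  -15.5] shift [ 25.91 -22.63  -0.03]
```

Call:
move_arm(
  rows=[
    [0,0,-15.5,3,-2.6,0,1],
    [0,0,-15.5,6,-5.2,0,1],
    [0,0,-15.5,9,-7.9,0,1],
    [0,0,-15.5,12,-10.5,0,1],
    [0,0,-15.5,15,-13.1,0,1],
    [0,0,-15.5,18,-15.7,0,1],
    [0,0,-15.5,21,-18.3,0,1],
    [0,0,-15.5,24,-21,0,1],
    [0,0,-15.5,25.9,-22.6,0,1],
    [0,0,-15.5,25.9,-22.6,5,1],
    [0,0,-15.5,25.9,-22.6,9,1],
    [0,0,-15.5,25.9,-22.6,13,1],
  ],
)

```text
clock: 18.57
ee_pos: [0.3843, 0.3081, 0.1565]
tcp_rot: [0.632, 0.775, -0.0, -0.0]
wrist_force: [0.3, 1.1, -0.2]
gripper_width: 0.0882
finger_force: 0.0
```

Call:
move_arm(
  rows=[
    [0,0,0,0,0,2,1],
    [0,0,0,0,0,2,1],
    [0,0,0,0,0,2,1],
  ],
)

```text
clock: 18.82
ee_pos: [0.3845, 0.3067, 0.1371]
tcp_rot: [0.632, 0.775, -0.002, -0.0]
wrist_force: [0.1, 0.0, 0.6]
gripper_width: 0.0882
finger_force: 0.0
```

```bash
python3 - <<'E'
from h import *
plan(.3857,.308,.04,11.5)
E
```

```text
t 18.8167 pos [0.3845 0.3067 0.1371] yaw 11.5 w 0.0882 j [-0.81  0.73  0.07  2.07 -0.14  0.34 -0.42]
turn [-0.2  0.1  0. ] shift [0.12 0.19 9.71]
```

Call:
move_arm(
  rows=[
    [0,0,0,0.1,0.1,3,1],
    [0,0,0,0.1,0.1,6,1],
    [0,0,0,0.1,0.1,8.5,1],
    [0,0,0,0.1,0.1,9.5,1],
    [0,0,0,0.1,0.1,9.5,1],
    [0,0,0,0.1,0.1,9.5,-1],
    [0,0,0,0.1,0.1,9.5,-1],
    [0,0,0,0.1,0.1,9.5,-1],
    [0,0,0,0.1,0.1,9.5,-1],
    [0,0,0,0.1,0.1,9.5,-1],
    [0,0,0,0.1,0.1,9.5,-1],
    [0,0,0,0.1,0.1,9.5,-1],
  ],
)

```text
clock: 19.82
ee_pos: [0.3861, 0.3093, 0.0446]
tcp_rot: [0.632, 0.775, 0.0, -0.0]
wrist_force: [-3.0, -0.6, 6.8]
gripper_width: 0.0593
finger_force: 20.4
```

Call:
move_arm(
  rows=[
    [0,0,0,0,0,0,-1],
    [0,0,0,0,0,-1,-1],
    [0,0,0,0,0,-3,-1],
    [0,0,0,0,0,-6,-1],
    [0,0,0,0,0,-9.5,-1],
    [0,0,0,0,0,-13,-1],
    [0,0,0,0,0,-16.5,-1],
    [0,0,0,0,0,-20,-1],
    [0,0,0,0,0,-23,-1],
    [0,0,0,0,0,-25,-1],
    [0,0,0,0,0,-25,-1],
    [0,0,0,0,0,-25,-1],
  ],
)

```text
clock: 20.82
ee_pos: [0.3865, 0.309, 0.2947]
tcp_rot: [0.632, 0.775, 0.001, 0.0]
wrist_force: [-0.0, 1.0, -2.4]
gripper_width: 0.0596
finger_force: 19.6
```

```bash
python3 - <<'E'
from h import *
plan(.5843,-.0915,.29,-4)
E
```

```text
t 20.8167 pos [0.3865 0.309  0.2947] yaw 11.5 w 0.0596 j [-0.87  0.47  0.15  1.92 -0.1   0.75 -0.46]
turn [ 0.1 -0.1 15.5] shift [-43.2   11.37   0.43]
```

Call:
move_arm(
  rows=[
    [0,0,2,-1,0.3,0,-1],
    [0,0,4,-3,0.8,0,-1],
    [0,0,6,-6,1.6,0,-1],
    [0,0,8,-9.5,2.5,0,-1],
    [0,0,10,-13,3.4,0,-1],
    [0,0,12,-17,4.5,0,-1],
    [0,0,14,-21,5.5,0,-1],
    [0,0,15.5,-25,6.6,0,-1],
    [0,0,15.5,-29,7.6,0,-1],
    [0,0,15.5,-33,8.7,0,-1],
    [0,0,15.5,-36.5,9.6,0,-1],
    [0,0,15.5,-39,10.3,0,-1],
  ],
)

```text
clock: 21.82
ee_pos: [0.5648, -0.058, 0.2916]
tcp_rot: [0.733, 0.68, -0.002, -0.0]
wrist_force: [0.7, 0.5, -1.1]
gripper_width: 0.0595
finger_force: 19.6
```

Call:
move_arm(
  rows=[
    [0,0,0,-1.5,0.4,0,-1],
    [0,0,0,-2.5,0.6,0,-1],
    [0,0,0,-3,0.7,3,-1],
    [0,0,0,-3,0.7,6,-1],
    [0,0,0,-3,0.7,9,-1],
    [0,0,0,-3,0.7,12,-1],
    [0,0,0,-3,0.7,15,-1],
    [0,0,0,-3,0.7,16,-1],
    [0,0,0,-3,0.7,16,-1],
    [0,0,0,-3,0.7,16,-1],
    [0,0,0,-3,0.7,16,-1],
  ],
)

```text
clock: 22.73
ee_pos: [0.5712, -0.0831, 0.1349]
tcp_rot: [0.731, 0.682, 0.001, 0.001]
wrist_force: [-1.0, -0.3, -1.2]
gripper_width: 0.0598
finger_force: 19.6
```

```bash
python3 - <<'E'
from h import *
plan(.5843,-.0915,.065,-4)
E
```

```text
t 22.7333 pos [ 0.5712 -0.0831  0.1349] yaw -4.0 w 0.0598 j [-0.01  0.81  0.13  1.83 -0.19  0.51  0.18]
turn [0.1 0.  0. ] shift [-0.75  1.35  6.99]
```

Call:
move_arm(
  rows=[
    [0,0,0,-0.4,0.7,0,-1],
    [0,0,0,-0.7,1.3,1.5,-1],
    [0,0,0,-0.7,1.3,3.5,-1],
    [0,0,0,-0.7,1.3,5.5,-1],
    [0,0,0,-0.7,1.3,7,-1],
    [0,0,0,-0.7,1.3,7,-1],
    [0,0,0,-0.7,1.3,7,-1],
  ],
)

```text
clock: 23.32
ee_pos: [0.5835, -0.0911, 0.0642]
tcp_rot: [0.731, 0.682, 0.0, 0.0]
wrist_force: [-0.4, -0.4, -2.5]
gripper_width: 0.0596
finger_force: 19.6
```

```bash
python3 - <<'E'
from h import *
plan(.5843,-.0915,.05,-4)
for k in('scene',):
    d=bot.get_image(k);P=cloud(d).reshape(-1,3)
    q=P[np.hypot(P[:,0]-.584,P[:,1]+.0915)<.038]
    for a in (.03,.04,.05,.06,.07): 
        s=q[(q[:,2]>a)&(q[:,2]<a+.01)]
        if len(s)>20: print(k,a,len(s),circ(s,.030).x.round(4))
    cv2.imwrite('pics/g5.png',cv2.resize(d['color'][160:320,190:430],None,fx=2.5,fy=2.5))
E
```

```text
t 23.3167 pos [ 0.5835 -0.0911  0.0642] yaw -4.0 w 0.0596 j [ 0.02  0.93  0.1   1.81 -0.2   0.41  0.2 ]
turn [0.1 0.  0. ] shift [-0.03  0.08  1.42]
scene 0.03 60 [ 0.5835 -0.0868]
scene 0.04 107 [ 0.5842 -0.0884]
scene 0.05 111 [ 0.5846 -0.0887]
scene 0.06 136 [ 0.5841 -0.0899]
scene 0.07 166 [ 0.5834 -0.0906]
```

View pics/g5.png

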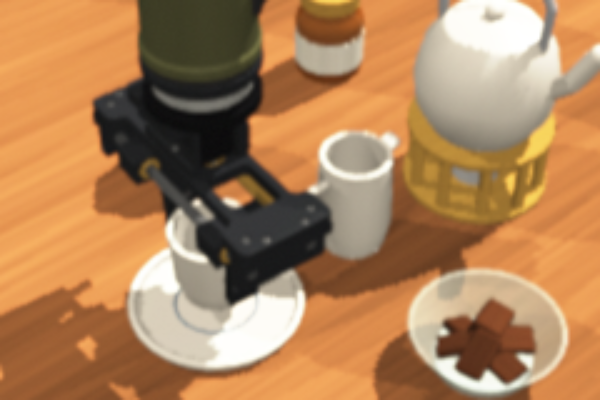

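The cup is upright over the saucer's centre ring at (215,300). The jug stands at (355,190), upright on the table. Lowering the cup.

Call:
move_arm(
  rows=[
    [0,0,0,-0.1,0.1,0.5,-1],
    [0,0,0,-0.1,0.1,0.9,-1],
    [0,0,0,-0.1,0.1,1.2,-1],
    [0,0,0,-0.1,0.1,1.4,-1],
    [0,0,0,-0.1,0.1,1.5,-1],
    [0,0,0,-0.1,0.1,1.5,-1],
    [0,0,0,-0.1,0.1,1.5,-1],
  ],
)

```text
clock: 23.95
ee_pos: [0.584, -0.0921, 0.0506]
tcp_rot: [0.731, 0.682, 0.0, 0.001]
wrist_force: [-4.7, 0.4, 14.5]
gripper_width: 0.0595
finger_force: 20.9
```

Call:
move_arm(
  rows=[
    [0,0,0,0,0,-0.1,-1],
    [0,0,0,0,0,-0.1,1],
    [0,0,0,0,0,-0.1,1],
    [0,0,0,0,0,-0.1,1],
    [0,0,0,0,0,-0.1,1],
    [0,0,0,0,0,-0.1,1],
    [0,0,0,0,0,-0.1,1],
  ],
)

```text
clock: 24.53
ee_pos: [0.5836, -0.0918, 0.0493]
tcp_rot: [0.731, 0.682, -0.0, -0.0]
wrist_force: [0.2, -0.1, 0.1]
gripper_width: 0.0881
finger_force: 0.0
```

Call:
move_arm(
  rows=[
    [0,0,0,0,0,-1,1],
    [0,0,0,0,0,-4,1],
    [0,0,0,0,0,-8,1],
    [0,0,0,0,0,-12,1],
    [0,0,0,0,0,-12,1],
    [0,0,0,0,0,-12,1],
  ],
)

```text
clock: 25.03
ee_pos: [0.5853, -0.0921, 0.1726]
tcp_rot: [0.731, 0.682, 0.002, 0.002]
wrist_force: [-0.6, -0.3, -0.5]
gripper_width: 0.0881
finger_force: 0.0
```

```bash
python3 - <<'E'
from h import *
plan(.4402,-.0135,.17,-4)
E
```

```text
t 25.0333 pos [ 0.5853 -0.0921  0.1726] yaw -4.0 w 0.0881 j [-0.01  0.77  0.15  1.76 -0.18  0.62  0.18]
turn [0.3 0.  0. ] shift [  6.84 -15.03   0.16]
```

Call:
move_arm(
  rows=[
    [0,0,0,1.5,-3.3,0,0.3],
    [0,0,0,3,-6.6,0,0.3],
    [0,0,0,4.5,-9.9,0,0.3],
    [0,0,0,6,-13,0,0.3],
    [0,0,0,6.8,-15,0,0.3],
    [0,0,0,6.8,-15,0,0.3],
    [0,0,0,6.8,-15,0,0.3],
    [0,0,0,6.8,-15,0,0.3],
  ],
)

```text
clock: 25.7
ee_pos: [0.4397, -0.0139, 0.1692]
tcp_rot: [0.731, 0.682, 0.0, 0.0]
wrist_force: [0.1, -0.1, 0.2]
gripper_width: 0.0576
finger_force: 0.0
```

```bash
python3 - <<'E'
from h import *
plan(.4402,-.0135,.095,-4)
E
```

```text
t 25.7 pos [ 0.4397 -0.0139  0.1692] yaw -4.0 w 0.0576 j [-0.15  0.64  0.12  2.21 -0.23  0.31  0.1 ]
turn [0. 0. 0.] shift [0.05 0.05 7.42]
```

Call:
move_arm(
  rows=[
    [0,0,0,0,0,3,0.3],
    [0,0,0,0,0,5.5,0.3],
    [0,0,0,0,0,7,0.3],
    [0,0,0,0,0,7.4,0.3],
    [0,0,0,0,0,7.4,0.3],
    [0,0,0,0,0,7.4,-1],
    [0,0,0,0,0,7.4,-1],
    [0,0,0,0,0,7.4,-1],
    [0,0,0,0,0,7.4,-1],
    [0,0,0,0,0,7.4,-1],
    [0,0,0,0,0,7.4,-1],
    [0,0,0,0,0,7.4,-1],
  ],
  newtons=35,
)

```text
clock: 26.7
ee_pos: [0.4396, -0.0136, 0.0959]
tcp_rot: [0.731, 0.682, 0.001, 0.001]
wrist_force: [1.3, -0.7, 3.6]
gripper_width: 0.0213
finger_force: 34.9
```

Call:
move_arm(
  rows=[
    [0,0,0,0,0,0,-1],
    [0,0,0,0,0,0,-1],
    [0,0,0,0,0,0,-1],
    [0,0,0,0,0,-0.5,-1],
    [0,0,0,0,0,-1.5,-1],
    [0,0,0,0,0,-3,-1],
    [0,0,0,0,0,-5,-1],
    [0,0,0,0,0,-7.5,-1],
    [0,0,0,0,0,-10,-1],
    [0,0,0,0,0,-11,-1],
    [0,0,0,0,0,-11,-1],
    [0,0,0,0,0,-11,-1],
  ],
)

```text
clock: 27.7
ee_pos: [0.4381, -0.0134, 0.2055]
tcp_rot: [0.731, 0.682, -0.0, -0.0]
wrist_force: [-0.1, -0.8, -2.9]
gripper_width: 0.0208
finger_force: 34.9
```

```bash
python3 - <<'E'
from h import *
plan(.5754,-.2162,.205,-4)
d=bot.get_image('top');P=cloud(d).reshape(-1,3);cv2.imwrite('pics/top2.png',d['color'])
for n,c,r,lo,hi in(('cup',(.584,-.0915),.030,.045,.07),('jug',(.593,.033),.0275,.03,.09),('honey',(.4140,.1645),.0195,.08,.09),('pot',(.602,.1577),.055,.095,.115)):
    q=P[(np.hypot(P[:,0]-c[0],P[:,1]-c[1])<(.04 if n!='pot' else .06))&(P[:,2]>lo)&(P[:,2]<hi)]
    print(n,len(q),circ(q,r).x.round(4),circ(q).x.round(4))
E
```

```text
t 27.7 pos [ 0.4381 -0.0134  0.2055] yaw -3.9 w 0.0208 j [-0.18  0.56  0.16  2.18 -0.22  0.42  0.09]
turn [-0.  -0.   0.1] shift [-19.28  15.09   0.03]
cup 207 [ 0.5834 -0.0922] [ 0.5835 -0.0923  0.0293]
jug 305 [0.5922 0.0322] [0.592  0.0322 0.0261]
honey 422 [0.4151 0.1629] [0.4151 0.163  0.0185]
pot 115 [0.6041 0.156 ] [0.6038 0.1558 0.0547]
```

View pics/top2.png

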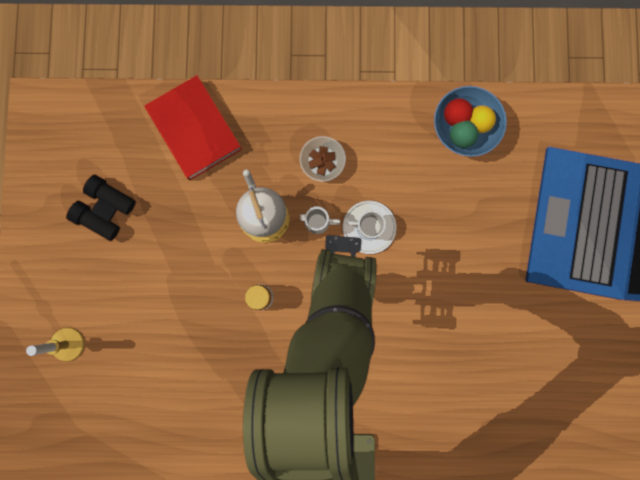

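Pot (262,213), jug (317,219), cup (370,225) are in line and the honey jar (258,297) is unmoved. Now I'll carry the sugar bowl over.

Call:
move_arm(
  rows=[
    [0,0,0,-0.8,0.6,0,-1],
    [0,0,0,-2,1.6,0,-1],
    [0,0,0,-4,3.1,0,-1],
    [0,0,0,-6.2,4.8,0,-1],
    [0,0,0,-8.4,6.6,0,-1],
    [0,0,0,-10.6,8.3,0,-1],
    [0,0,0,-12.8,10,0,-1],
    [0,0,0,-15,11.7,0,-1],
    [0,0,0,-17,13.3,0,-1],
    [0,0,0,-18.5,14.5,0,-1],
    [0,0,0,-19.3,15.1,0,-1],
    [0,0,0,-19.3,15.1,0,-1],
  ],
)

```text
clock: 28.75
ee_pos: [0.576, -0.2205, 0.2037]
tcp_rot: [0.732, 0.681, -0.001, 0.0]
wrist_force: [0.8, 0.3, -3.9]
gripper_width: 0.0208
finger_force: 35.0
```

Call:
move_arm(
  rows=[
    [0,0,0,0,0,2,-1],
    [0,0,0,0,0,4,-1],
    [0,0,0,0,0,6,-1],
    [0,0,0,0,0,8,-1],
    [0,0,0,0,0,9,-1],
    [0,0,0,0,0,9,-1],
    [0,0,0,0,0,9,-1],
    [0,0,0,0,0,9,-1],
  ],
)

```text
clock: 29.42
ee_pos: [0.5765, -0.2167, 0.1163]
tcp_rot: [0.731, 0.682, 0.0, 0.001]
wrist_force: [-0.1, -0.3, -2.3]
gripper_width: 0.0209
finger_force: 34.9
```

```bash
python3 - <<'E'
from h import *
plan(.5754,-.2162,.0955,-4)
E
```

```text
t 29.4167 pos [ 0.5765 -0.2167  0.1163] yaw -4.0 w 0.0209 j [ 0.22  0.87  0.12  1.71 -0.17  0.56  0.37]
turn [0.1 0.  0. ] shift [ 0.05 -0.12  2.08]
```

Call:
move_arm(
  rows=[
    [0,0,0,0,-0.1,0.7,-1],
    [0,0,0,0,-0.1,1.4,-1],
    [0,0,0,0,-0.1,1.8,-1],
    [0,0,0,0,-0.1,2,-1],
    [0,0,0,0,-0.1,2,-1],
    [0,0,0,0,-0.1,2,-1],
  ],
)

```text
clock: 29.92
ee_pos: [0.5751, -0.2165, 0.0958]
tcp_rot: [0.731, 0.682, 0.0, 0.0]
wrist_force: [-0.4, 0.4, 2.3]
gripper_width: 0.0206
finger_force: 34.9
```

```bash
python3 - <<'E'
from h import *
plan(.5754,-.2162,.0955,-4);print(bot.state()['wrist_force'])
d=bot.get_image('scene');P=cloud(d).reshape(-1,3)
q=P[np.hypot(P[:,0]-.5754,P[:,1]+.2162)<.045]
for a in (.01,.02,.03,.04):
    s=q[(q[:,2]>a)&(q[:,2]<a+.01)]
    if len(s)>20:print(a,len(s),circ(s,.036).x.round(4),circ(s).x.round(4))
E
```

```text
t 29.9167 pos [ 0.5751 -0.2165  0.0958] yaw -4.0 w 0.0206 j [ 0.22  0.9   0.11  1.72 -0.17  0.52  0.37]
turn [ 0. -0.  0.] shift [0.03 0.03 0.03]
[-0.44800075  0.36035125  2.3334193 ]
0.01 32 [ 0.57   -0.2135] [ 0.5698 -0.2134  0.0362]
0.02 138 [ 0.5726 -0.2146] [ 0.573  -0.2148  0.0356]
0.03 149 [ 0.5735 -0.215 ] [ 0.5734 -0.2149  0.0361]
0.04 229 [ 0.573  -0.2146] [ 0.5734 -0.2147  0.0357]
```

Call:
move_arm(
  rows=[
    [0,0,0,0,0,0,0.3],
    [0,0,0,0,0,0,0.3],
    [0,0,0,0,0,0,0.3],
    [0,0,0,0,0,0,0.3],
    [0,0,0,0,0,0,0.3],
    [0,0,0,0,0,0,0.3],
    [0,0,0,0,0,0,0.3],
    [0,0,0,0,0,-2,0.3],
    [0,0,0,0,0,-5,0.3],
    [0,0,0,0,0,-9,0.3],
    [0,0,0,0,0,-12,0.3],
    [0,0,0,0,0,-12,0.3],
  ],
)

```text
clock: 30.97
ee_pos: [0.5785, -0.2183, 0.2219]
tcp_rot: [0.731, 0.682, 0.003, 0.005]
wrist_force: [0.4, -0.1, -0.1]
gripper_width: 0.0574
finger_force: 0.0
```

Call:
move_arm(
  rows=[
    [0,0,0,-2,-2,-3,0.3],
    [0,0,0,-5,-5,-3,0.3],
    [0,0,0,-8,-8,-3,0.3],
    [0,0,0,-11,-11,-3,0.3],
    [0,0,0,-12,-14,-3,0.3],
    [0,0,0,-12,-15,-3,0.3],
    [0,0,0,-12,-15,-3,0.3],
    [0,0,0,-12,-15,-3,0.3],
    [0,0,0,-12,-15,-3,0.3],
    [0,0,0,-12,-15,-3,0.3],
  ],
)

```text
clock: 31.8
ee_pos: [0.4193, -0.3247, 0.2453]
tcp_rot: [0.73, 0.683, 0.001, 0.0]
wrist_force: [0.3, -0.5, 0.6]
gripper_width: 0.0572
finger_force: 0.0
```

```bash
python3 - <<'E'
from h import *
print(bot.state()['qvel'].round(3))
for k in('top','scene'):
    d=bot.get_image(k);P=cloud(d).reshape(-1,3);cv2.imwrite(f'pics/f_{k}.png',d['color'])
    R={}
    for n,c,r,lo,hi in(('cup',(.584,-.0915),.030,.045,.068),('jug',(.593,.033),.0275,.045,.09),('honey',(.4140,.1645),.0195,.08,.09),('pot',(.602,.1577),.055,.095,.115),('sugar',(.5754,-.2162),.036,.035,.05)):
        q=P[(np.hypot(P[:,0]-c[0],P[:,1]-c[1])<(.042 if n!='pot' else .06))&(P[:,2]>lo)&(P[:,2]<hi)]
        if n in('cup','jug'):q=q[np.hypot(q[:,0]-c[0],q[:,1]-c[1])<.035]
        R[n]=circ(q,r).x;print(k,n,len(q),R[n].round(4))
    v=np.array([-.0709,-.9975])
    for n in R:
        e=R[n]-R['pot'];print('   ',n,'along',(e@v).round(4),'across',(e@[v[1],-v[0]]).round(4))
E
```

```text
[ 0.001 -0.     0.005  0.006  0.002  0.001  0.002]
top cup 188 [ 0.5834 -0.0924]
top jug 251 [0.5924 0.0326]
top honey 422 [0.415  0.1628]
top pot 114 [0.604  0.1561]
top sugar 58 [ 0.5761 -0.2171]
    cup along 0.2493 across 0.0029
    jug along 0.124 across 0.0028
    honey along 0.0067 across 0.189
    pot along 0.0 across 0.0
    sugar along 0.3743 across 0.0014
scene cup 665 [ 0.5836 -0.0922]
scene jug 926 [0.5922 0.0336]
scene honey 293 [0.4148 0.1637]
scene pot 527 [0.601  0.1583]
scene sugar 302 [ 0.5736 -0.2149]
    cup along 0.2511 across -0.0004
    jug along 0.125 across -0.0
    honey along 0.0078 across 0.1861
    pot along 0.0 across 0.0
    sugar along 0.3742 across 0.0008
```

View pics/f_scene.png

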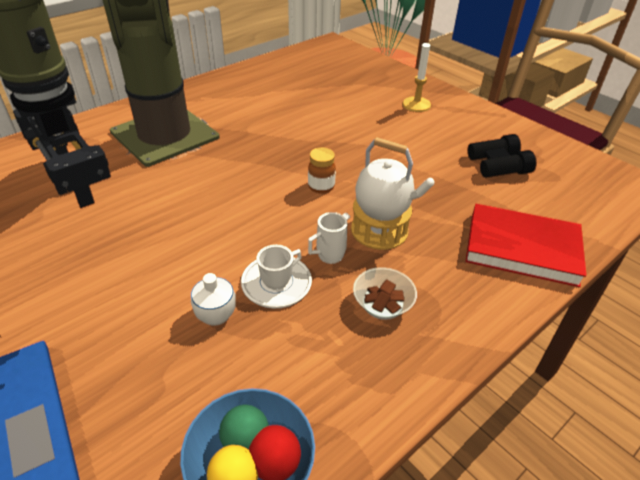

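The row is straight and evenly spaced to within about 3 mm: pot (385,200), jug (332,238), cup (275,265), sugar bowl (213,298). Everything stands upright, the honey jar (322,170) is untouched and the arm is clear, so I'll hand in.

```bash
python3 -c "
from bench import bot
print(bot.finish_job())"
```

```text
the job is handed in; nothing more can be done
None
```

The row is laid and the job is handed in at about 32 s: teapot on the warmer, milk jug midway, teacup on the saucer, sugar bowl beyond it, all upright and within about 3 mm of line and spacing by the camera measurements, with the honey jar not moved.

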